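# Ready the scanner: close the film bay, hold the sprung lid at the mark

## Task

Get the scanner ready for a thick original: first press the small black film-bay cover shut until it clicks and stays shut by itself, then lift the big sprung document lid by its block grip until it stands at the same angle as the steel index arm at its left side. Finish while holding the lid still there, without letting go. Do not push the index arm, and leave everything else on the desk and on the scanner where it is.

Things in the scene. Friction and masses are not known exactly. Their poses are not given: they have to be found in the camera images.
- scanner: Photo scanner fixed to the desk, grey, 240 mm deep (x) by 325 mm wide (y), top of base at 45 mm. Origin: centre of underside; x points away from the operator (front is -x), y left, z up. Left part (own y -55 to 145 mm): big white document lid. Right part: small black film-bay cover. Left side: angle dial with index arm.
- document_lid: White lid, 205 mm deep (own x -205 to 0), 200 mm wide, 14 mm thick (own z -6 to +8 mm), about 0.35 kg. Origin on its hinge line at its rear, which runs along the scanner's y, at (100, 45, 55) mm in the scanner's frame. Own x points from the free front edge to the hinge; when shut its axes are the scanner's.
- lid_angle (a joint): Angle of the document lid in rad: 0 shut, grows as the front edge rises (turn about the scanner's +y), end stop at 1.25. A spring and the lid's weight pull it shut: it takes about 3 to 5 N upward at the grip to hold it, and it falls shut if let go.
- lid_grip (a point): Where to pinch the black block grip that stands on the lid near its front edge. The block is 28 mm (x) by 22 mm (y, the width to pinch) and 32 mm high above the lid's upper face; this point is 8 mm below its top, 24 mm above the lid, at (-175, 0, 32) mm in the lid's frame.
- index_arm: Dark steel index arm, 180 mm long, 12 mm high, at the left side of the scanner (own scanner y about 167 mm). Origin on the lid's hinge line; its x axis points from the tip to the pivot, so it is parallel to the lid's x axis when the lid stands at the marked angle. Stays where set by friction; must not be pushed.
- mark_angle (a joint): Angle of the index arm in rad, counted as for the lid (0 level, growing upward): this is the marked angle, between 0.40 and 0.80, different each time.
- index_tip (a point): Free end of the index arm, 180 mm from its pivot, with a small round pin.
- film_cover: Black film-bay cover, 80 mm deep (own x -81 to +1 mm), 70 mm wide, 4 mm thick. Origin on its hinge line, on its upper face at its rear edge, at (-5, -112.5, 55) mm in the scanner's frame; when shut its axes are the scanner's and its upper face is 55 mm above the desk.
- cover_angle (a joint): Angle of the film-bay cover in rad: 0 shut, grows as the front edge rises. A light spring (under 2 N at the edge) stands it open at 0.8 to 1.3; a roller catch in the front wall resists over the last 8 mm of the edge's way, then holds it shut. 3 to 6 N down near the front edge push it past the catch.
- cover_edge (a point): Point on the upper face of the film-bay cover where to press, in its middle, 68 mm in front of its hinge line (cover frame (-68, 0, 0) mm), 13 mm from its front edge.
- eraser: Bystander, leave alone: blue and white eraser, 23x52x13 mm, lying on the deck of the scanner behind the small cover. Origin: centre of its underside.
- earbud_case: Bystander, leave alone: small white rounded earphone case, 45x55x22 mm, right of the scanner. Origin: centre of its underside.
- mouse: Bystander, leave alone: black computer mouse, 100x58x34 mm, right of the scanner. Origin: centre of its underside.
- masking_tape: Bystander, leave alone: roll of masking tape, 103 mm across, 25 mm high, right of the scanner. Origin: centre of its underside.
- mug: Bystander, leave alone: white dotted mug, 82x117x91 mm, back right. Origin: centre of its underside.
- dropper: Bystander, leave alone: brown dropper bottle, 33 mm across, 102 mm high, front left. Origin: centre of its underside.

How it is judged:
By the outcome, as a careful person would: the job done as asked, in the order asked, and still so for the second after the job is handed in, while the arm keeps its last pose, push and grip.
It also fails if it takes over 51 s, if anything falls off the work surface, if the arm or the gripper's body presses on something with over 40 N, if the wrist force passes 120 N, or if a joint passes its speed limit or range.

## Robot

A 6-joint arm with a two-finger parallel gripper is mounted at the origin on a cart in front of the work surface, level with it; the furniture and walls round the work are solid. World frame = base frame: x ahead of the robot, y to its left, z up, the work surface at z = 0. Lengths are in m, angles in rad, forces in N, time in s.
With the tool pointing down it reaches from about 0.275 to 0.825 m from the base axis. Payload 4.9 kg.
Tool frame: the origin (TCP) lies at the centre of the arm's flange, where the gripper is bolted on; the fingertips stand 173 mm ahead of it and the grasp point (between the pads) lies 155 mm ahead of it; z points along the fingers, y is the line along which they close (so a half turn about z gives the same grasp; the last joint's range is limited). The gripper opens to 85 mm and grips with 20 to 120 N. Pads are 22 mm wide; open, the fingers measure 114 mm over their backs; the gripper's body (76 mm by 85 mm) begins 54 mm behind the grasp point. The pads swing forward as they close: fully open they stand 13 mm farther back than shut.
Start: joints at [-1.419, 0.326, -0.193, 1.052, 0, 1.437], TCP at [0.155, -0.528, 0.405] pointing down, gripper open.
Joint ranges: [-2.65, 2.65], [-0.97, 1.79], [-1.3, 1.35], [-1.93, 2.1], [-1.47, 1.37], [-3.14, 3.14]. Speed limits (rad/s): [2.57, 2.57, 3.14, 3.14, 3.14, 3.14].

## Interface

Orientations are given as a unit quaternion [x, y, z, w].
In Python, from workcell import ctrl gives the robot as it stands.
- The arm moves only by the tool run_rows, called after "Call:" by a JSON object that holds its "fn" and its "kwargs", one argument or row to a line. Schema: {"type":"object","properties":{"offsets":{"type":"array","items":{"type":"object","properties":{"d":{"type":"array","items":{"type":"number"},"minItems":3,"maxItems":3},"spin":{"type":"number"},"aperture":{"type":"number"}},"additionalProperties":false,"required":["aperture"]},"minItems":1,"maxItems":8},"grip_n":{"type":"number"},"only":{"type":"string"},"quiet":{"type":"boolean"},"lines":{"type":"string"}},"required":["offsets"],"additionalProperties":false}. offsets is a list of rows, 1 to 8 of them, each an object with the fields d (a list: dx, dy, dz in m), spin (a turn about the tool's z in rad), aperture (the opening from 0.0 (shut) to 1.0 (fully open)); a field left out counts as zero (the opening has to be given); each row is the pose to reach, as a shift and turn from the pose commanded when the call began, along the tool's axes at that moment; what a row does not reach only later rows make up. A row lasts 1/12 s, in which the tool goes at most 0.0417 m and 0.125 rad, less where a joint would pass 70% of its speed; a pose out of reach is approached as far as the arm can. The fingers move at their own pace and stop on an object; grip_n is the grip in N (left out, the last holds). Time passes only in rows, so rows that do not move let the fingers close. The tool returns the time, the measured TCP pose, the force, the opening and the grip force at its end. only (a regular expression) keeps the lines of the reply that match it, lines (a string "A,B") keeps lines A to B, and quiet returns only ok. Input that does not fit is refused with a message, and nothing moves.
- ctrl.get_state(): the state, without advancing time (a new reading comes with each control period).
- ctrl.snapshot(name): name is "side" or "top" or "wrist"; returns the picture (384x512x3 uint8, red, green, blue); there is no depth.
- ctrl.camera_params(name): a dict with "fx", "fy", "cx", "cy" (pixels), "k1" (the pictures are not rectified: a ray, as slopes to the right and down, at radius r is drawn at 1 + k1 r^2 times it, then the intrinsics apply), "view" (4x4, takes a point from world to camera coordinates); the wrist camera has in their place "hand_eye" (4x4, takes a point from camera to tool coordinates, whose origin is the TCP and whose axes are the flange's). Camera axes: x right, y down, z forward; pixel columns grow to the right and rows downward; lengths in m; the calibration is good to about 2 mm. A picture is of the moment at which its call begins: read the wrist's pose just before it. camera_params takes no time and is no camera call.
- ctrl.hand_in(): hands the job in; it is judged then, once.
The state is a dict: "time": time; "q": joint angles; "joint_vel": joint speeds; "effort": joint torques, N m; "tool_pos": TCP position; "orientation": TCP orientation; "wrist_force": force on the tool from outside, world axes, zero at the start; "wrist_torque": the same for the moment, N m; "gripper_width": opening from 0.0 (shut) to 1.0 (fully open); "grip_force": force on a finger pad.
Only numpy, scipy, OpenCV 4.12 (cv2) and the standard library are available. Lean on these libraries where they do the work, as an engineer would, in place of code of your own. Each camera call takes 0.05 s, during which the arm holds its last target. There are 200 camera calls.

## Working session

There is one attempt and no reset: what is moved stays moved. The work goes in short steps, Python scripts to look and compute and a tool call to move; the robot and the scene stay as the last step left them, time stands still between calls to the robot, and variables do not carry over. Pictures are saved under pics/ and viewed, at most 10 in all, crops included, and the job is handed in when it is done.

```bash
ls; mkdir -p pics
```

Run:
```python
from workcell import ctrl
import cv2
for n in("side","top"):
    cv2.imwrite(f"pics/{n}0.png",cv2.resize(ctrl.snapshot(n)[:,:,::-1],(800,600),interpolation=cv2.INTER_CUBIC))
    print(ctrl.camera_params(n))
print(ctrl.camera_params("wrist"));print(ctrl.get_state())
```

```text
pics
workcell.py
{'fx': 431.6088042964227, 'fy': 431.6088042964227, 'cx': 253.93393559217796, 'cy': 188.59746027268991, 'k1': -0.02345141247554048, 'view': array([[ 0.97973216, -0.1991172 , -0.02184546, -0.48527429],
       [-0.09516397, -0.36670967, -0.92545547,  0.11632961],
       [ 0.17626317,  0.9087774 , -0.37822604,  1.15418712],
       [ 0.        ,  0.        ,  0.        ,  1.        ]])}
{'fx': 443.27023528678944, 'fy': 443.27023528678944, 'cx': 268.51722532581573, 'cy': 190.56480146889075, 'k1': -0.056446366511084534, 'view': array([[ 0.0206992 , -0.99978427,  0.00171988, -0.01547893],
       [-0.98495622, -0.02068734, -0.17156128,  0.54106136],
       [ 0.17155984,  0.00185718, -0.98517195,  1.58079157],
       [ 0.        ,  0.        ,  0.        ,  1.        ]])}
{'fx': 302.29165856129634, 'fy': 302.29165856129634, 'cx': 251.63221668699785, 'cy': 198.981475252185, 'k1': -0.03688804800883262, 'hand_eye': array([[-6.82032998e-04, -9.65933356e-01, -2.58790043e-01,
         6.51715184e-02],
       [ 9.99999591e-01, -5.04916407e-04, -7.50867835e-04,
         2.11822
[... 187 characters left out ...]
e': 0.1, 'q': array([-1.41915752e+00,  3.26886421e-01, -1.93466760e-01,  1.05203798e+00,
        1.16327779e-05,  1.43659701e+00]), 'joint_vel': array([-0.00101882, -0.00203414,  0.00235621,  0.00091085, -0.00163876,
       -0.00026074]), 'effort': array([-7.02785255e-04, -4.44241941e+01,  2.63036424e+01,  8.00561247e-03,
       -2.10974986e-04, -1.09827803e-05]), 'tool_pos': array([ 0.15505299, -0.52742683,  0.40397737]), 'orientation': array([ 9.89804129e-01,  1.42432967e-01, -1.13702682e-06, -7.97438458e-04]), 'wrist_force': array([ 1.00456176, -0.3520942 ,  0.11899982]), 'wrist_torque': array([-0.00792866,  0.01592384, -0.04836274]), 'grip_force': 0.0, 'gripper_width': 0.998339767369263}
```

View pics/side0.png

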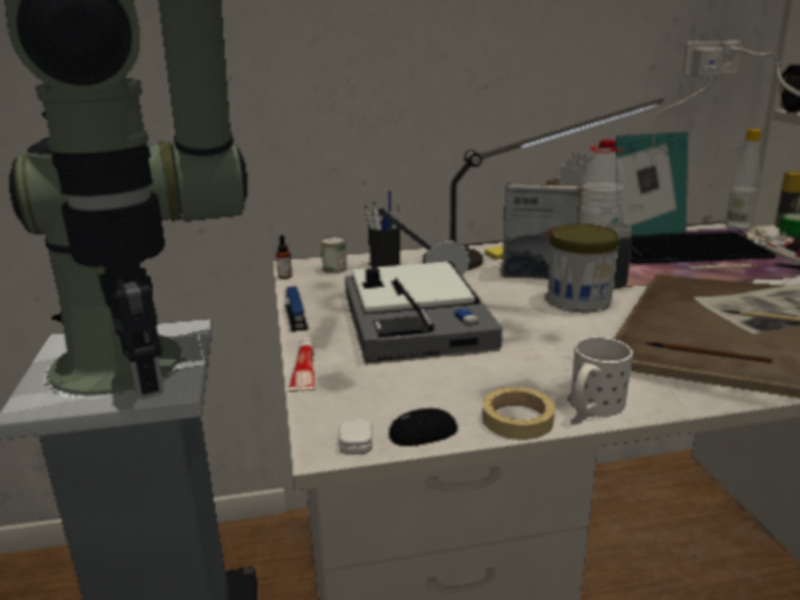

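View pics/top0.png

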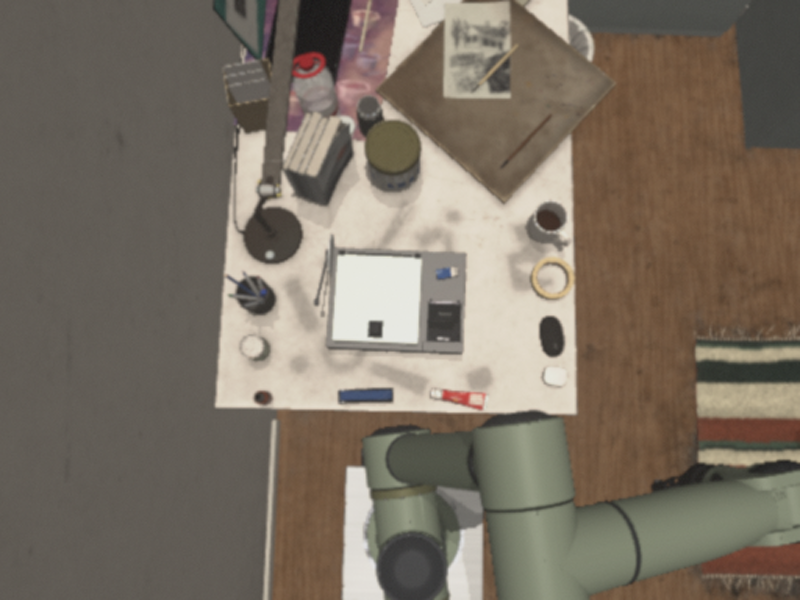

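The side view shows the lid shut (grip at ~(372,276)), the small cover standing open with its edge near (398,285), and the index arm from (432,250) up to (383,211). In the top view the deck corners are about (328,348), (463,353), (466,252) and (333,249), and the grip is at (375,328).

Create h.py:
```python
import numpy as np, cv2
from scipy.spatial.transform import Rotation as R
from workcell import ctrl
def view(n,st=None):
    p=ctrl.camera_params(n)
    if n!="wrist": return p,np.array(p["view"])
    T=np.eye(4);T[:3,:3]=R.from_quat(st["orientation"]).as_matrix();T[:3,3]=st["tool_pos"]
    return p,np.linalg.inv(T@np.array(p["hand_eye"]))
def K(p): return np.array([[p["fx"],0,p["cx"]],[0,p["fy"],p["cy"]],[0,0,1]]),np.array([p["k1"],0,0,0,0.])
def proj(P,p,V):
    k,d=K(p); return cv2.projectPoints(np.atleast_2d(P).astype(float),cv2.Rodrigues(V[:3,:3])[0],V[:3,3],k,d)[0][:,0]
def ray(uv,p,V):
    k,d=K(p); u=cv2.undistortPoints(np.array(uv,float).reshape(-1,1,2),k,d)[:,0]
    D=np.c_[u,np.ones(len(u))]@V[:3,:3]; return -V[:3,:3].T@V[:3,3],D/np.linalg.norm(D,axis=1)[:,None]
def atz(uv,z,p,V):
    o,D=ray(uv,p,V); return o+D*((z-o[2])/D[:,2])[:,None]
def tri(obs): # [(uv,p,V)]
    A=0;b=0
    for uv,p,V in obs:
        o,D=ray([uv],p,V);M=np.eye(3)-np.outer(D[0],D[0]);A=A+M;b=b+M@o
    return np.linalg.solve(A,b)
```

Run:
```python
from h import *
p,V=view("top"); s=.64
c=atz(np.array([(328,348),(463,353),(466,252),(333,249)])*s,.045,p,V);print(c.round(3),c.mean(0))
print(atz(np.array([(375,328)])*s,.095,p,V), atz(np.array([(365,396),(458,398)])*s,.02,p,V))
ps,Vs=view("side")
print("grip",tri([(np.array([375,328])*s,p,V),(np.array([372,275])*s,ps,Vs)]))
```

```text
[[ 0.419  0.206  0.045]
 [ 0.414 -0.108  0.045]
 [ 0.654 -0.112  0.045]
 [ 0.655  0.205  0.045]] [0.535434   0.04764623 0.045     ]
[[0.46131146 0.09506819 0.095     ]] [[ 0.31049246  0.11838096  0.02      ]
 [ 0.31040499 -0.09875311  0.02      ]]
grip [0.46564354 0.09579964 0.08020688]
```

Call:
{"fn": "run_rows", "kwargs": {
  "offsets": [
    {"d": [0.375, -0.408, 0], "aperture": 0},
    {"d": [0.375, -0.408, 0], "aperture": 0},
    {"d": [0.375, -0.408, 0], "aperture": 0},
    {"d": [0.375, -0.408, 0], "aperture": 0},
    {"d": [0.375, -0.408, 0], "aperture": 0},
    {"d": [0.375, -0.408, 0], "aperture": 0},
    {"d": [0.375, -0.408, 0], "aperture": 0},
    {"d": [0.375, -0.408, 0], "aperture": 0}
  ],
  "grip_n": 40
}}

```text
time: 0.77
tool_pos: [0.3024, -0.2267, 0.4045]
orientation: [0.99, 0.142, 0.0, -0.0]
wrist_force: [1.1, -0.5, -0.1]
gripper_width: 0.001
grip_force: 0.0
```

Run:
```python
from h import *
p,V=view("side");s=.64
# intersect rays with plane y=0.215 for arm tip/pivot
o,D=ray(np.array([(383,211),(432,250),(398,285)])*s,p,V)
for d,y in zip(D,(.215,.215,-.065)): print(o+d*(y-o[1])/d[1])
```

```text
[0.51417303 0.215      0.17208305]
[0.61694537 0.215      0.07934313]
[ 0.48686819 -0.065       0.11901613]
```

Call:
{"fn": "run_rows", "kwargs": {
  "offsets": [
    {"d": [0.15, -0.161, 0], "spin": 0.286, "aperture": 0},
    {"d": [0.15, -0.161, 0], "spin": 0.286, "aperture": 0},
    {"d": [0.15, -0.161, 0], "spin": 0.286, "aperture": 0},
    {"d": [0.15, -0.161, 0], "spin": 0.286, "aperture": 0},
    {"d": [0.15, -0.161, 0], "spin": 0.286, "aperture": 0},
    {"d": [0.15, -0.161, 0], "spin": 0.286, "aperture": 0},
    {"d": [0.15, -0.161, 0], "spin": 0.286, "aperture": 0}
  ],
  "grip_n": 40
}}

```text
time: 1.35
tool_pos: [0.4022, -0.0275, 0.4046]
orientation: [1.0, 0.004, 0.001, -0.001]
wrist_force: [-1.3, -1.3, -0.1]
gripper_width: -0.003
grip_force: 0.0
```

Run:
```python
from h import *
import json
s=ctrl.get_state();im=ctrl.snapshot("wrist");cv2.imwrite("pics/w1.png",cv2.resize(im[:,:,::-1],(800,600),interpolation=cv2.INTER_CUBIC))
json.dump({k:list(s[k]) for k in("tool_pos","orientation")},open("w1.json","w"));print(s["tool_pos"],s["q"])
```

```text
[ 0.40223383 -0.02751059  0.40462045] [-2.52657603e-01  5.14665025e-02 -5.37919446e-01  9.80850630e-01
  2.39991147e-03  2.88099291e+00]
```

View pics/w1.png

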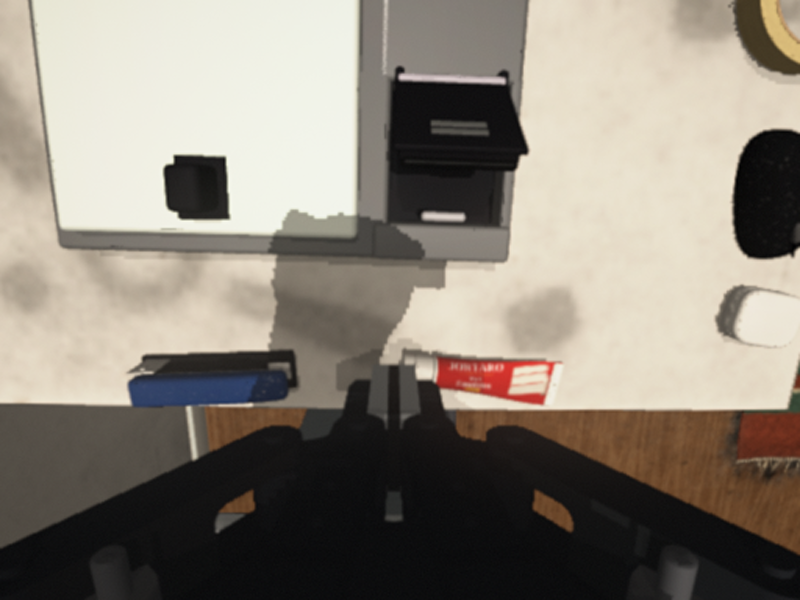

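Wrist view: grip top at about (191,187), lid front edge from (62,230) to (357,237), cover hinge from (397,75) to (507,79), cover front edge from (393,158) to (526,152), and deck front corners at (62,247) and (508,260).

Run:
```python
from h import *
import json
p,V=view("wrist",json.load(open("w1.json"))); s=.64
def at(px,z): return atz(np.array(px)*s,z,p,V).round(4)
print("deck front",at([(62,247),(508,260)],.045)); print("lid front",at([(62,230),(357,237)],.063))
print("grip",at([(191,187)],.095)); print("hinge",at([(397,75),(507,79)],.055)); 
pt,Vt=view("top")
print("grip tri",tri([(np.array([191,187])*s,p,V),(np.array([375,328])*s,pt,Vt)]))
print("edge tri",[tri([(np.array(a)*s,p,V),(np.array(b)*s,ps,Vs)]).round(3) for ps,Vs in [view("side")] for a,b in [((393,158),(393,278)),((526,152),(408,290))]])
o=atz(np.array([(393,158),(526,152)])*s,.119,p,V);print(o)
```

```text
deck front [[ 0.4248  0.2085  0.045 ]
 [ 0.4174 -0.107   0.045 ]]
lid front [[ 0.4385  0.1937  0.063 ]
 [ 0.4344 -0.0027  0.063 ]]
grip [[0.4661 0.0902 0.095 ]]
hinge [[ 0.5341 -0.028   0.055 ]
 [ 0.5325 -0.0966  0.055 ]]
grip tri [0.4647299  0.09664743 0.07840721]
edge tri [array([ 0.483, -0.026,  0.118]), array([ 0.491, -0.095,  0.12 ])]
[[ 0.48106298 -0.02610247  0.119     ]
 [ 0.48474122 -0.09454688  0.119     ]]
```

Call:
{"fn": "run_rows", "kwargs": {
  "offsets": [
    {"d": [0.106, 0.034, 0.04], "aperture": 0},
    {"d": [0.106, 0.034, 0.04], "aperture": 0},
    {"d": [0.106, 0.034, 0.106], "aperture": 0},
    {"d": [0.106, 0.034, 0.106], "aperture": 0},
    {"d": [0.106, 0.034, 0.106], "aperture": 0},
    {"d": [0.106, 0.034, 0.106], "aperture": 0}
  ],
  "grip_n": 40
}}

```text
time: 1.9
tool_pos: [0.5054, -0.0667, 0.2961]
orientation: [1.0, -0.001, -0.004, -0.001]
wrist_force: [-0.8, -0.5, 0.4]
gripper_width: -0.002
grip_force: 0.0
```

Call:
{"fn": "run_rows", "kwargs": {
  "offsets": [
    {"d": [0, -0.003, 0.015], "aperture": 0},
    {"d": [0, -0.003, 0.022], "aperture": 0},
    {"d": [-0.009, -0.003, 0.028], "aperture": 0},
    {"d": [-0.0185, -0.003, 0.033], "aperture": 0},
    {"d": [-0.026, -0.003, 0.041], "aperture": 0},
    {"d": [-0.033, -0.003, 0.049], "aperture": 0},
    {"d": [-0.038, -0.003, 0.055], "aperture": 0},
    {"d": [-0.0415, -0.003, 0.060], "aperture": 0}
  ]
}}

```text
time: 2.57
tool_pos: [0.4651, -0.0632, 0.2402]
orientation: [1.0, -0.0, 0.001, 0.0]
wrist_force: [0.9, 0.2, 0.8]
gripper_width: -0.001
grip_force: 0.5
```

Run:
```python
from h import *
s=ctrl.get_state();print(s["tool_pos"],s["wrist_force"],R.from_quat(s["orientation"]).as_matrix().round(4))
im=ctrl.snapshot("side");cv2.imwrite("pics/s1.png",cv2.resize(im[130:250,200:360,::-1],(800,600),interpolation=cv2.INTER_CUBIC))
```

```text
[ 0.46508645 -0.063184    0.24015468] [0.94776564 0.17734091 0.77480433] [[ 1.0e+00 -6.0e-04  2.8e-03]
 [-6.0e-04 -1.0e+00 -8.0e-04]
 [ 2.8e-03  8.0e-04 -1.0e+00]]
```

View pics/s1.png

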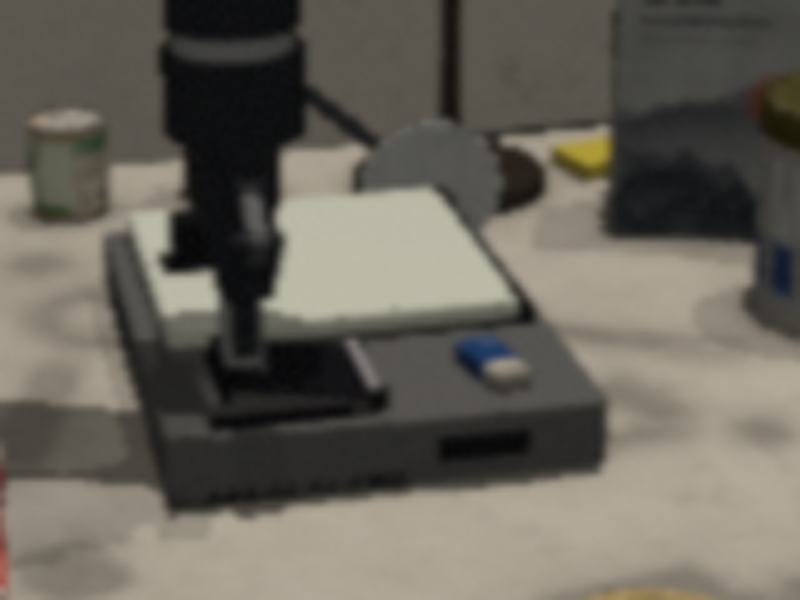

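The crop shows the fingertip at (240,365) on the black cover, which is nearly shut. Next I press on.

Call:
{"fn": "run_rows", "kwargs": {
  "offsets": [
    {"d": [0, 0, 0.004], "aperture": 0},
    {"d": [0, 0, 0.006], "aperture": 0},
    {"d": [0, 0, 0.008], "aperture": 0},
    {"d": [0, 0, 0.010], "aperture": 0}
  ]
}}

```text
time: 2.95
tool_pos: [0.4653, -0.063, 0.2288]
orientation: [1.0, -0.0, -0.0, 0.0]
wrist_force: [-0.9, -0.7, 1.0]
gripper_width: 0.003
grip_force: 0.3
```

Call:
{"fn": "run_rows", "kwargs": {
  "offsets": [
    {"d": [0, 0, 0.002], "aperture": 0},
    {"d": [0, 0, 0.003], "aperture": 0}
  ]
}}

```text
time: 3.12
tool_pos: [0.4654, -0.063, 0.227]
orientation: [1.0, -0.0, 0.0, 0.0]
wrist_force: [-8.5, 1.7, 30.7]
gripper_width: 0.001
grip_force: 15.0
```

Call:
{"fn": "run_rows", "kwargs": {
  "offsets": [
    {"d": [0, 0, -0.04], "aperture": 0},
    {"d": [0, 0, -0.08], "aperture": 0},
    {"d": [0, -0.02, -0.12], "spin": -0.125, "aperture": 0.5},
    {"d": [0, -0.06, -0.16], "spin": -0.25, "aperture": 0.5},
    {"d": [0, -0.1, -0.17], "spin": -0.375, "aperture": 0.7},
    {"d": [0, -0.113, -0.17], "spin": -0.5, "aperture": 0.7},
    {"d": [0, -0.113, -0.17], "spin": -0.62, "aperture": 0.7},
    {"d": [0, -0.113, -0.17], "spin": -0.74, "aperture": 0.7}
  ]
}}

```text
time: 3.78
tool_pos: [0.4657, 0.0518, 0.3966]
orientation: [0.931, 0.366, 0.001, 0.0]
wrist_force: [-0.5, -0.7, -0.8]
gripper_width: 0.703
grip_force: 0.0
```

Call:
{"fn": "run_rows", "kwargs": {
  "offsets": [
    {"spin": -1, "aperture": 0.7},
    {"spin": -1, "aperture": 0.7},
    {"spin": -1, "aperture": 0.7},
    {"spin": -1, "aperture": 0.7},
    {"spin": -1, "aperture": 0.7},
    {"spin": -1, "aperture": 0.7},
    {"spin": -1, "aperture": 0.7},
    {"spin": -1, "aperture": 0.7}
  ]
}}

```text
time: 4.45
tool_pos: [0.4656, 0.0502, 0.3955]
orientation: [0.642, 0.766, 0.0, -0.0]
wrist_force: [0.1, -0.3, -0.3]
gripper_width: 0.695
grip_force: 0.0
```

Call:
{"fn": "run_rows", "kwargs": {
  "offsets": [
    {"spin": -1, "aperture": 0.7},
    {"spin": -1, "aperture": 0.7},
    {"spin": -1, "aperture": 0.7},
    {"spin": -1, "aperture": 0.7},
    {"spin": -1, "aperture": 0.7},
    {"spin": -1, "aperture": 0.7},
    {"spin": -1, "aperture": 0.7},
    {"spin": -1, "aperture": 0.7}
  ]
}}

```text
time: 5.12
tool_pos: [0.4656, 0.0502, 0.3955]
orientation: [0.196, 0.981, 0.0, 0.0]
wrist_force: [0.8, 0.3, 0.2]
gripper_width: 0.699
grip_force: 0.0
```

Run:
```python
from h import *
s=ctrl.get_state();print(s["tool_pos"],s["q"],R.from_quat(s["orientation"]).as_matrix().round(4)[:,0])
```

```text
[0.46561617 0.05018834 0.39553105] [-5.05326359e-02  1.82389318e-01 -4.10363308e-01  9.77840918e-01
  3.30820286e-04  3.44952363e-01] [-9.228e-01  3.853e-01 -1.000e-04]
```

Call:
{"fn": "run_rows", "kwargs": {
  "offsets": [
    {"spin": -0.373, "aperture": 0.7},
    {"spin": -0.373, "aperture": 0.7},
    {"spin": -0.373, "aperture": 0.7},
    {"spin": -0.373, "aperture": 0.7},
    {"spin": -0.373, "aperture": 0.7}
  ]
}}

```text
time: 5.53
tool_pos: [0.4655, 0.0502, 0.3956]
orientation: [0.016, 1.0, 0.0, 0.0]
wrist_force: [-0.6, 0.2, -0.3]
gripper_width: 0.701
grip_force: 0.0
```

Run:
```python
from h import *
import json
s=ctrl.get_state();im=ctrl.snapshot("wrist");cv2.imwrite("pics/w2.png",cv2.resize(im[:,:,::-1],(800,600),interpolation=cv2.INTER_CUBIC))
json.dump({k:list(s[k]) for k in("tool_pos","orientation")},open("w2.json","w"));print(R.from_quat(s["orientation"]).as_matrix().round(4)[:,0])
cv2.imwrite("pics/side1.png",ctrl.snapshot("side")[:,:,::-1])
```

```text
[-9.995e-01  3.180e-02 -1.000e-04]
```

View pics/w2.png

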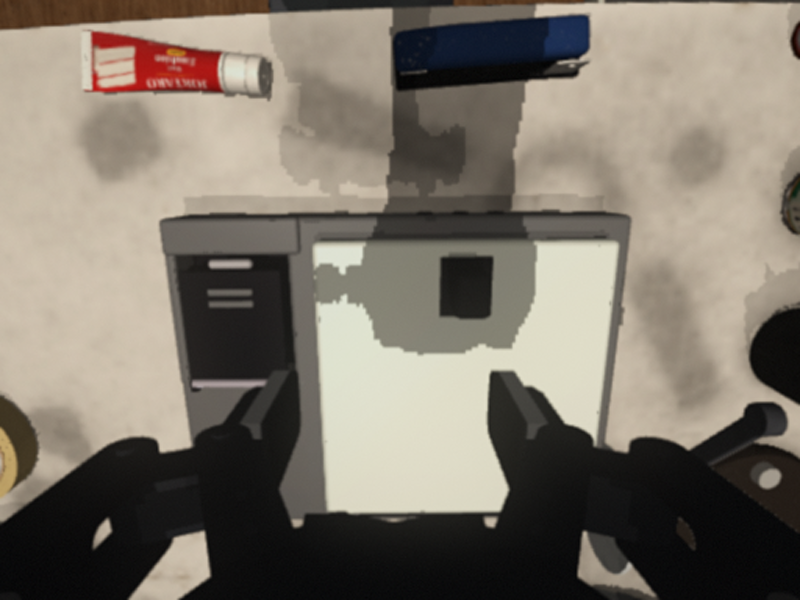

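Wrist view after the half turn: the cover lies flat in its bay at (180-290, 255-380), the grip is at (442-492, 257-318), and something like the index arm's tip is at (770,415). I check that by projection.

Run:
```python
from h import *
import json
ya=-.022;C=np.array([.541,.049,0]);Rz=R.from_euler("z",ya).as_matrix()
S=lambda P:C+np.array(P)/1e3@Rz.T
arm=lambda t,r,dz=0,y=167:S([100-r*np.cos(t),y,55+r*np.sin(t)])
w2=view("wrist",json.load(open("w2.json")));w1=view("wrist",json.load(open("w1.json")))
sd=view("side");tp=view("top")
for t in(.6,.7,.8): print(t,*[ (proj([arm(t,0),arm(t,180)],*v)/.64).round(1).tolist() for v in(w2,sd,tp)])
print("cover tri ",[tri([(np.array(a)*.64,*w2),(np.array(b)*.64,*w1)]).round(4) for a,b in [((467,287),(191,187)),((620,241),(60,230)),((314,241),(357,237))]])
print("grip z.095",atz([(467*.64,287*.64)],.095,*w2), atz([(467*.64,257*.64),(467*.64,318*.64)],.09,*w2))
print("deck front",atz(np.array([(162,220),(628,216)])*.64,.045,*w2))
print("lid front",atz(np.array([(314,240),(618,240)])*.64,.063,*w2))
a=cv2.imread("pics/side1.png")[110:190,220:320];b=cv2.resize(a,(800,600)[:1]+(640,))[:600]
cv2.imwrite("pics/s1c.png",cv2.resize(cv2.imread("pics/side0.png")[190:265,360:460],(800,600),interpolation=cv2.INTER_CUBIC))
```

```text
0.6 [[611.7, 506.2], [739.2, 380.5]] [[444.7, 259.9], [374.4, 218.7]] [[328.4, 252.2], [318.0, 307.4]]
0.7 [[611.7, 506.2], [756.2, 414.6]] [[444.7, 259.9], [379.4, 211.6]] [[328.4, 252.2], [317.4, 301.4]]
0.8 [[611.7, 506.2], [772.0, 453.4]] [[444.7, 259.9], [385.2, 204.9]] [[328.4, 252.2], [316.9, 294.8]]
cover tri  [array([0.4652, 0.098 , 0.0732]), array([0.4391, 0.198 , 0.0593]), array([ 0.434 , -0.0016,  0.0501])]
grip z.095 [[0.45912318 0.09352038 0.095     ]] [[0.44229746 0.09416503 0.09      ]
 [0.47934656 0.09443056 0.09      ]]
deck front [[ 0.41717006 -0.10360578  0.045     ]
 [ 0.42467342  0.20931446  0.045     ]]
lid front [[0.43235914 0.0009683  0.063     ]
 [0.43834082 0.19529887 0.063     ]]
```

View pics/s1c.png

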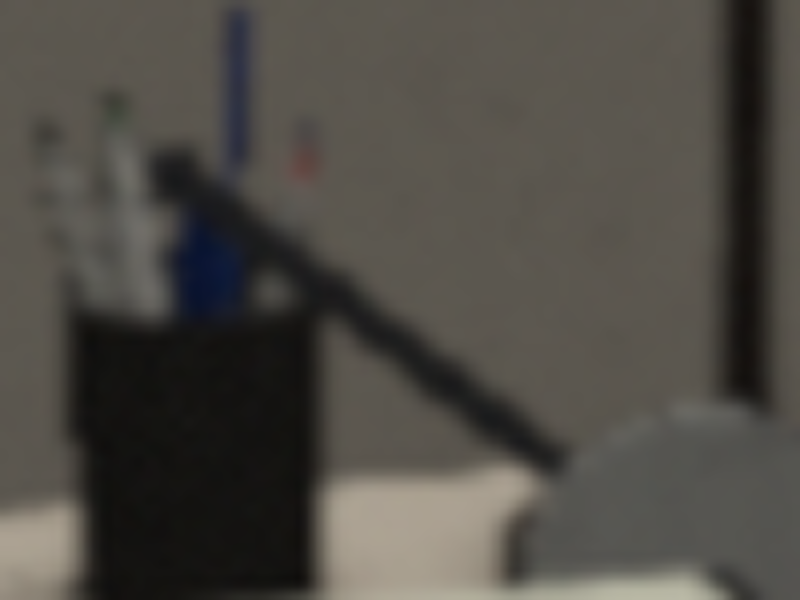

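The crop shows the arm's pin at (172,170), which is (381.5, 211.3) in the 800 px frame, and the bar running to (560,455). I fit its line at subpixel level.

Add to h.py:
```python
ya=-.022;C=np.array([.541,.049,0]);Rz=R.from_euler("z",ya).as_matrix()
S=lambda P:C+np.array(P)/1e3@Rz.T
arm=lambda t,r,y=167:S([100-r*np.cos(t),y,55+r*np.sin(t)])
def dark(g,c,r0,h=7):
    r=np.arange(int(r0)-h,int(r0)+h+1);v=g[r,c].astype(float);w=np.clip(np.median(np.r_[v[:3],v[-3:]])-v-8,0,None);return (r*w).sum()/w.sum()
```

Create fit.py:
```python
from h import *
from scipy.optimize import brentq
g=cv2.cvtColor(cv2.imread("pics/side0.png"),cv2.COLOR_BGR2GRAY);sd=view("side")
cs=np.arange(402,427);rs=[dark(g,c,190+(205+(8*(c-360)-220)*.735)/8) for c in cs]
k,b=np.polyfit(cs,rs,1);print("slope",k,np.std(np.polyval([k,b],cs)-rs), "row at 415",k*415+b)
def sl(t,y): a=(proj([arm(t,60,y),arm(t,170,y)],*sd)/.64);return (a[1,1]-a[0,1])/(a[1,0]-a[0,0])
def off(t,y): a=(proj([arm(t,70,y)],*sd)/.64)[0];return k*a[0]+b-a[1]
def off2(t,y): a=(proj([arm(t,150,y)],*sd)/.64)[0];return k*a[0]+b-a[1]
for y in(162,167,172): print(y,brentq(lambda t:sl(t,y)-k,.3,1),off(.7,y),off2(.7,y))
```

```bash
python3 fit.py
```

```text
slope 0.752417144516904 0.2884743105354671 row at 415 236.9964774241298
162 0.7075547776154657 -1.1780958856873553 -1.5518179339865412
167 0.7074182797682331 -0.8446353126447832 -1.210386522516501
172 0.7072827053317798 -0.5133239966775704 -0.8712020279013473
```

Run:
```python
from h import *
import json
w2=view("wrist",json.load(open("w2.json")))
for z in(.063,.095): print(z,atz(np.array([(442,257),(492,257),(442,318),(492,318)])*.64,z,*w2).round(4)[:,:2].tolist())
for z in (63,95): print((proj([S([-75+a,45+b,z]) for a in(-14,14) for b in(-11,11)],*w2)/.64).round(0).tolist())
```

```text
0.063 [[0.4459, 0.0822], [0.4469, 0.1144], [0.4866, 0.082], [0.4876, 0.1152]]
0.095 [[0.4411, 0.0791], [0.442, 0.1078], [0.4774, 0.0788], [0.4784, 0.1085]]
[[446.0, 267.0], [480.0, 267.0], [446.0, 309.0], [479.0, 309.0]]
[[452.0, 277.0], [490.0, 276.0], [451.0, 323.0], [488.0, 323.0]]
```

Call:
{"fn": "run_rows", "kwargs": {
  "offsets": [
    {"d": [0.002, 0.045, 0.04], "aperture": 0.7},
    {"d": [0.002, 0.045, 0.08], "aperture": 0.7},
    {"d": [0.002, 0.045, 0.12], "aperture": 0.7},
    {"d": [0.002, 0.045, 0.145], "aperture": 0.7},
    {"d": [0.002, 0.045, 0.153], "aperture": 0.7},
    {"d": [0.002, 0.045, 0.153], "aperture": 0.7}
  ],
  "grip_n": 50
}}

```text
time: 6.13
tool_pos: [0.4633, 0.0951, 0.2406]
orientation: [0.015, 1.0, -0.0, -0.003]
wrist_force: [0.0, 0.4, 0.8]
gripper_width: 0.698
grip_force: 0.0
```

Run:
```python
from h import *
s=ctrl.get_state();print(s["tool_pos"])
im=ctrl.snapshot("side");cv2.imwrite("pics/s2.png",cv2.resize(im[130:250,200:360,::-1],(800,600),interpolation=cv2.INTER_CUBIC))
```

```text
[0.46328936 0.09512374 0.24064914]
```

View pics/s2.png

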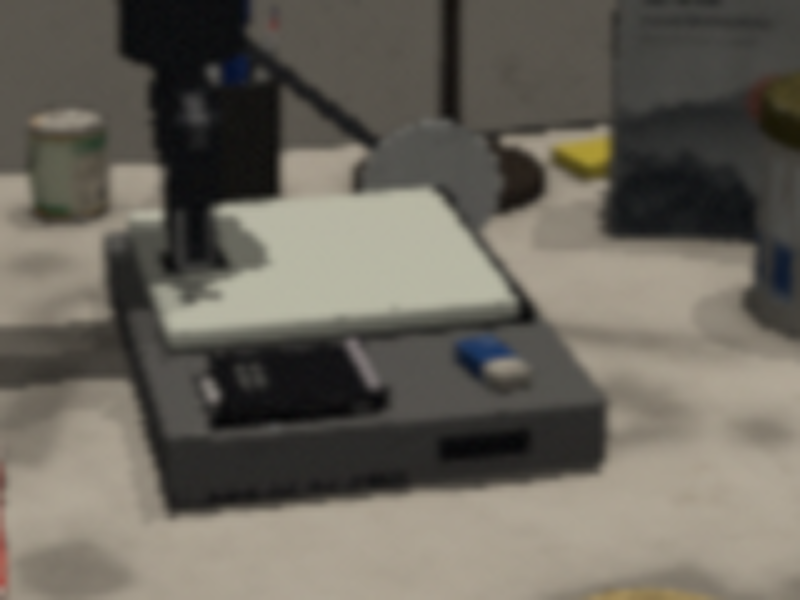

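The cover is shut at (290,385) and the fingers straddle the grip at (190,250). Next I close them.

Call:
{"fn": "run_rows", "kwargs": {
  "offsets": [
    {"d": [-0.002, 0, -0.001], "aperture": 0.2},
    {"d": [-0.002, 0, -0.001], "aperture": 0.1},
    {"d": [-0.002, 0, -0.001], "aperture": 0.1},
    {"d": [-0.002, 0, -0.001], "aperture": 0},
    {"d": [-0.002, 0, -0.001], "aperture": 0},
    {"d": [-0.002, 0, -0.001], "aperture": 0}
  ],
  "grip_n": 50
}}

```text
time: 6.68
tool_pos: [0.4681, 0.0963, 0.2459]
orientation: [0.014, 1.0, 0.003, 0.003]
wrist_force: [0.8, 7.8, 3.8]
gripper_width: 0.245
grip_force: 52.3
```

```bash
python3 -c "
from h import *
s=ctrl.get_state();print(s['tool_pos'],s['wrist_force'],s['wrist_torque'])"
```

```text
[0.46808984 0.09628557 0.24587915] [0.78721188 7.79584285 3.75754411] [ 1.27749004 -0.10858639  0.08395032]
```

Call:
{"fn": "run_rows", "kwargs": {
  "offsets": [
    {"d": [-0.002, 0, -0.009], "aperture": 0},
    {"d": [-0.004, 0, -0.017], "aperture": 0},
    {"d": [-0.007, 0, -0.026], "aperture": 0},
    {"d": [-0.010, 0, -0.034], "aperture": 0},
    {"d": [-0.0135, 0, -0.042], "aperture": 0},
    {"d": [-0.0175, 0, -0.050], "aperture": 0},
    {"d": [-0.0215, 0, -0.058], "aperture": 0},
    {"d": [-0.026, 0, -0.0655], "aperture": 0}
  ]
}}

```text
time: 7.35
tool_pos: [0.4938, 0.0956, 0.31]
orientation: [0.014, 1.0, 0.003, 0.002]
wrist_force: [7.8, 9.2, -14.5]
gripper_width: 0.245
grip_force: 49.4
```

```bash
python3 -c "
from h import *
s=ctrl.get_state();print(s['tool_pos'],s['wrist_force'],s['wrist_torque'])"
```

```text
[0.49381291 0.09562327 0.31004459] [  7.81538189   9.15772109 -14.4874448 ] [ 1.52680379 -1.05339185  0.04708851]
```

Call:
{"fn": "run_rows", "kwargs": {
  "offsets": [
    {"d": [-0.005, 0, -0.0075], "aperture": 0},
    {"d": [-0.0105, 0, -0.0145], "aperture": 0},
    {"d": [-0.0165, 0, -0.021], "aperture": 0},
    {"d": [-0.0225, 0, -0.0275], "aperture": 0},
    {"d": [-0.029, 0, -0.034], "aperture": 0},
    {"d": [-0.0365, 0, -0.0405], "aperture": 0},
    {"d": [-0.0365, 0, -0.0405], "aperture": 0},
    {"d": [-0.0365, 0, -0.0405], "aperture": 0}
  ]
}}

```text
time: 8.02
tool_pos: [0.5288, 0.0948, 0.3492]
orientation: [0.014, 1.0, 0.003, -0.001]
wrist_force: [2.2, 9.0, -10.7]
gripper_width: 0.248
grip_force: 50.1
```

Create look.py:
```python
from h import *
import sys
s=ctrl.get_state();print(s['tool_pos'],s['wrist_force'],s['wrist_torque'])
im=ctrl.snapshot("side");cv2.imwrite(f"pics/{sys.argv[1]}.png",cv2.resize(im[110:230,200:360,::-1],(800,600),interpolation=cv2.INTER_CUBIC))
```

```bash
python3 look.py s3
```

```text
[0.52877871 0.09476189 0.34923235] [  2.16655876   9.01584505 -10.69892826] [ 1.57291741 -0.25873212 -0.04389785]
```

View pics/s3.png

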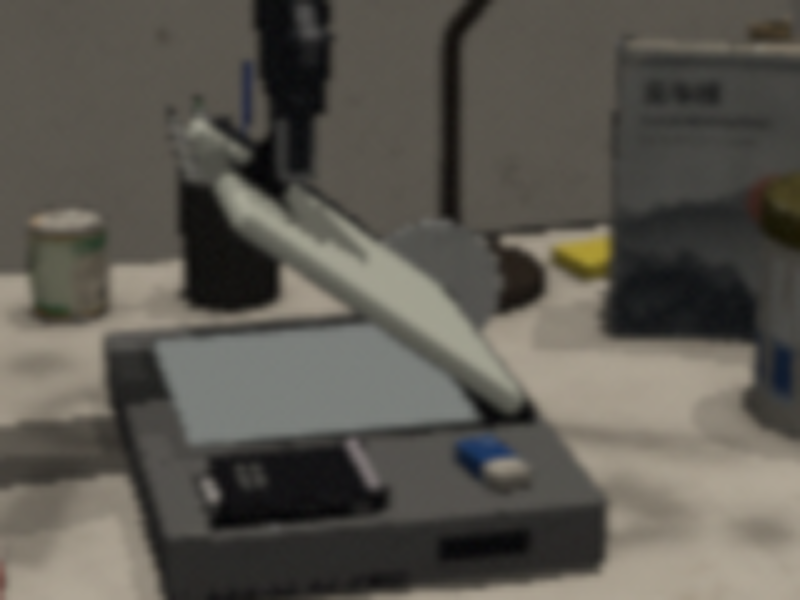

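The lid is up and still pinched. Its right side's lower edge runs from about (225,205) to (505,412) in the crop. I compare its angle with the index arm.

Create lid.py:
```python
from h import *
from scipy.optimize import brentq
import sys
im=ctrl.snapshot("side"); sd=view("side")
g=cv2.cvtColor(im,cv2.COLOR_RGB2GRAY).astype(float)
lid=lambda t,r,z,y:S([100-r*np.cos(t)+z*np.sin(t),y,55+r*np.sin(t)+z*np.cos(t)])
for nm,z,sg in(("lower",-6,-1),("upper-side",8,1)):
  t0=.7
  for it in range(3):
    a=proj([lid(t0,r,z,-55) for r in(40,165)],*sd)
    cs=np.arange(int(a[:,0].min())+1,int(a[:,0].max()));rs=[];cc=[]
    for c in cs:
        r0=np.interp(c,*(a[np.argsort(a[:,0])].T));r=np.arange(int(r0)-5,int(r0)+6)
        d=np.clip(sg*(g[r+1,c]-g[r,c]),0,None); k=np.argmax(d); w=slice(max(k-1,0),k+2)
        if d[k]>8: rs.append(((r[w]+.5)*d[w]).sum()/d[w].sum());cc.append(c)
    cc=np.array(cc);rs=np.array(rs);ok=np.ones(len(cc),bool)
    for _ in range(4):
        k,b=np.polyfit(cc[ok],rs[ok],1);e=abs(k*cc+b-rs);ok=e<max(.4,2*np.median(e))
    def sl(t): q=proj([lid(t,r,z,-55) for r in(40,165)],*sd);return (q[1,1]-q[0,1])/(q[1,0]-q[0,0])
    t0=brentq(lambda t:sl(t)-k,.3,1.2)
  q=proj([lid(t0,100,z,-55)],*sd)[0]
  print(nm,"angle",round(t0,4),"n",ok.sum(),len(cc),"rms",e[ok].std().round(3),"offset px",(k*q[0]+b-q[1]).round(2))
```

```bash
python3 lid.py
```

```text
lower angle 0.665 n 26 33 rms 0.053 offset px -4.32
upper-side angle 0.5164 n 13 13 rms 0.202 offset px -12.09
```

Run:
```python
from h import *
im=ctrl.snapshot("side");sd=view("side");g=cv2.cvtColor(im,cv2.COLOR_RGB2GRAY)
lid=lambda t,r,z,y:S([100-r*np.cos(t)+z*np.sin(t),y,55+r*np.sin(t)+z*np.cos(t)])
for t in(.65,.7): print(t,[(z,proj([lid(t,r,z,-55) for r in(0,100,200)],*sd).round(1).tolist()) for z in(-6,8)])
for c in(255,265,275,285): print(c,g[145:190,c].tolist())
```

```text
0.65 [(-6, [[302.1, 192.9], [275.0, 175.4], [246.3, 156.9]]), (8, [[305.1, 189.0], [278.0, 171.4], [249.2, 152.7]])]
0.7 [(-6, [[302.0, 192.8], [276.0, 174.0], [248.4, 153.9]]), (8, [[305.2, 189.1], [279.2, 170.1], [251.6, 149.9]])]
255 [31, 18, 10, 13, 28, 58, 99, 126, 144, 154, 153, 138, 118, 102, 92, 82, 64, 48, 55, 62, 60, 58, 56, 57, 74, 104, 131, 138, 117, 74, 62, 97, 118, 124, 125, 125, 124, 124, 125, 124, 124, 125, 125, 124, 125]
265 [85, 86, 84, 79, 68, 63, 91, 114, 109, 101, 97, 97, 103, 123, 140, 154, 157, 151, 134, 114, 98, 88, 88, 109, 138, 151, 150, 131, 89, 63, 90, 116, 124, 124, 125, 125, 125, 125, 125, 124, 125, 126, 125, 126, 125]
275 [84, 84, 84, 84, 85, 84, 84, 84, 84, 84, 83, 77, 76, 112, 144, 156, 158, 158, 158, 157, 159, 159, 158, 157, 148, 129, 108, 95, 86, 82, 94, 114, 123, 125, 125, 125, 125, 124, 125, 125, 125, 125, 125, 126, 125]
285 [83, 83, 83, 84, 84, 83, 84, 84, 90, 100, 90, 82, 82, 81, 81, 82, 82, 82, 84, 97, 126, 148, 157, 158, 159, 159, 158, 159, 157, 158, 155, 145, 122, 102, 90, 85, 87, 103, 118, 124, 125, 125, 125, 124, 126]
```

Call:
{"fn": "run_rows", "kwargs": {
  "offsets": [
    {"d": [-0.003, 0, -0.0027], "aperture": 0},
    {"d": [-0.006, 0, -0.0053], "aperture": 0},
    {"d": [-0.006, 0, -0.0053], "aperture": 0},
    {"d": [-0.006, 0, -0.0053], "aperture": 0},
    {"d": [-0.006, 0, -0.0053], "aperture": 0}
  ]
}}

```text
time: 8.58
tool_pos: [0.5344, 0.0946, 0.3538]
orientation: [0.014, 1.0, 0.003, -0.001]
wrist_force: [3.2, 8.4, -14.7]
gripper_width: 0.245
grip_force: 49.9
```

```bash
python3 lid.py
```

Run:
```python
from h import *
import json
s=ctrl.get_state();im=ctrl.snapshot("wrist");cv2.imwrite("pics/w3.png",cv2.resize(im[:,:,::-1],(800,600),interpolation=cv2.INTER_CUBIC))
json.dump({k:list(s[k]) for k in("tool_pos","orientation")},open("w3.json","w"))
cv2.imwrite("pics/side3.png",ctrl.snapshot("side")[:,:,::-1])
```

```text
lower angle 0.7091 n 26 32 rms 0.106 offset px -4.32
upper-side angle 0.6613 n 15 15 rms 0.219 offset px -6.26
```

View pics/w3.png

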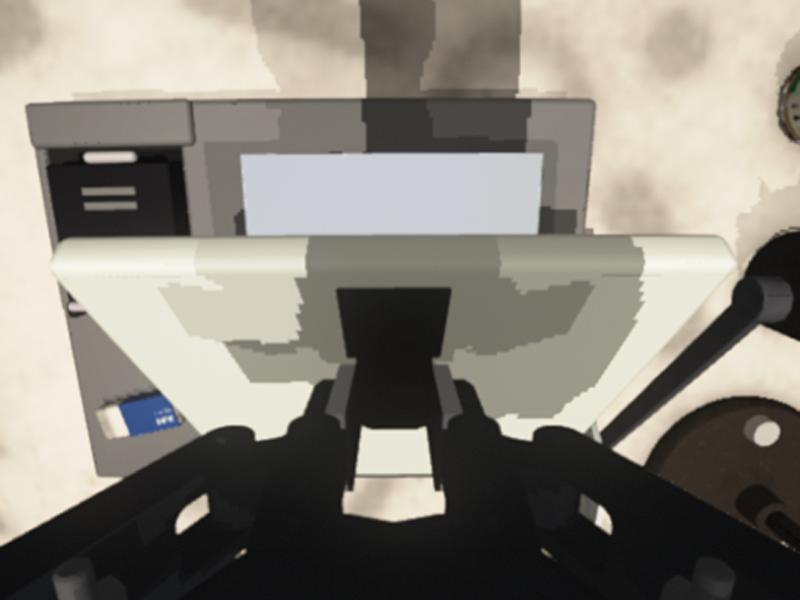

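The wrist view shows the lid's right edge from (75,290) to (200,425), with the arm's bar from the pin (765,298) down to (610,435), nearly parallel to the lid's left edge. I work out each line's angle from this view as an independent check.

Create w.py:
```python
from h import *
import json
p,V=view("wrist",json.load(open("w3.json")));g=cv2.cvtColor(cv2.imread("pics/w3.png"),cv2.COLOR_BGR2GRAY).astype(float);g=cv2.GaussianBlur(g,(0,0),1)
ys=Rz[:,1]
def edge(a,b,sg,nm,h=10):
    pts=[]
    for r in range(a[1],b[1]):
        c0=a[0]+(b[0]-a[0])*(r-a[1])/(b[1]-a[1]);c=np.arange(int(c0)-h,int(c0)+h+1)
        d=np.clip(sg*(g[r,c+1]-g[r,c-1]),0,None);k=d.argmax()
        if d[k]>15: w=slice(max(k-2,0),k+3);pts.append(((c[w]*d[w]).sum()/d[w].sum(),r))
    P=np.array(pts)
    ok=np.ones(len(P),bool)
    for _ in range(5):
        k,b0=np.polyfit(P[ok,1],P[ok,0],1);e=abs(k*P[:,1]+b0-P[:,0]);ok=e<max(.7,2*np.median(e))
    q=np.array([[k*r+b0,r] for r in P[ok,1][[0,-1]]]);_,D=ray((q+.5)*.64-.5,p,V)
    d=np.cross(np.cross(D[0],D[1]),ys);d/=np.linalg.norm(d); d=d*np.sign(d[2])
    print(nm,ok.sum(),len(P),"rms",e[ok].std().round(2),"line",q.round(1).tolist(),"angle",np.arctan2(d[2],-d@Rz[:,0]).round(4))
edge((745,325),(640,420),1,"arm R",16)
edge((715,310),(630,400),-1,"arm L",12)
edge((80,300),(180,405),1,"lid R",10)
edge((715,290),(620,400),0-1,"lid L?",6)
edge((715,290),(620,400),1,"lid L?",6)
```

```bash
python3 w.py
```

```text
arm R 82 95 rms 0.19 line [[755.7, 327.0], [648.1, 418.0]] angle 0.72
arm L 85 90 rms 0.16 line [[724.1, 310.0], [633.6, 399.0]] angle 0.717
lid R 93 101 rms 0.17 line [[75.5, 300.0], [172.2, 404.0]] angle 0.7055
lid L? 41 41 rms 0.13 line [[695.7, 310.0], [659.5, 350.0]] angle 0.7058Traceback (most recent call last):
  File "w.py", line 22, in <module>
    edge((715,290),(620,400),1,"lid L?",6)
    ~~~~^^^^^^^^^^^^^^^^^^^^^^^^^^^^^^^^^^
  File "w.py", line 14, in edge
    k,b0=np.polyfit(P[ok,1],P[ok,0],1);e=abs(k*P[:,1]+b0-P[:,0]);ok=e<max(.7,2*np.median(e))
                    ~^^^^^^
IndexError: too many indices for array: array is 1-dimensional, but 2 were indexed
```

Call:
{"fn": "run_rows", "kwargs": {
  "offsets": [
    {"d": [-0.0012, 0, -0.001], "aperture": 0},
    {"d": [-0.0012, 0, -0.001], "aperture": 0},
    {"d": [-0.0012, 0, -0.001], "aperture": 0},
    {"d": [-0.0012, 0, -0.001], "aperture": 0},
    {"d": [-0.0012, 0, -0.001], "aperture": 0},
    {"d": [-0.0012, 0, -0.001], "aperture": 0},
    {"d": [-0.0012, 0, -0.001], "aperture": 0},
    {"d": [-0.0012, 0, -0.001], "aperture": 0}
  ]
}}

```text
time: 9.4
tool_pos: [0.5354, 0.0946, 0.3544]
orientation: [0.014, 1.0, 0.003, -0.002]
wrist_force: [3.7, 8.3, -15.9]
gripper_width: 0.246
grip_force: 49.7
```

Run:
```python
from h import *
import json
s=ctrl.get_state();im=ctrl.snapshot("wrist");cv2.imwrite("pics/w3.png",cv2.resize(im[:,:,::-1],(800,600),interpolation=cv2.INTER_CUBIC))
json.dump({k:list(s[k]) for k in("tool_pos","orientation")},open("w3.json","w"));print(abs(s["joint_vel"]).max())
```

```bash
python3 w.py 2>/dev/null; python3 lid.py
```

```text
0.0014129638167178404
arm R 82 95 rms 0.19 line [[754.1, 325.0], [644.3, 419.0]] angle 0.7203
arm L 90 90 rms 0.17 line [[721.1, 310.0], [631.4, 399.0]] angle 0.7185
lid R 96 100 rms 0.16 line [[75.3, 300.0], [172.8, 404.0]] angle 0.7104
lid L? 36 36 rms 0.09 line [[694.0, 312.0], [660.2, 349.0]] angle 0.711
lower angle 0.7048 n 25 32 rms 0.126 offset px -4.54
upper-side angle 0.6655 n 17 17 rms 0.25 offset px -6.15
```

Lid 0.711 against arm 0.719 in the wrist view (the side view gave the arm 0.707, the lid now 0.705). The lid is steady, so I hand in.

```bash
python3 -c "
from workcell import ctrl
print(ctrl.hand_in())"
```

```text
the job is handed in; nothing more can be done
None
```

The film-bay cover is pressed shut and stayed shut in later pictures, the lid is held still at about 0.71 rad against the index arm's measured 0.71–0.72 rad, and the job was handed in at about 9.5 s of the 51 s allowed (no verdict shown).

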